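# Shim the headlamp's lens carrier and hold it down

### The job

Raise the headlamp's hinged lens carrier by its red grip bar, and stack brass shims flat and centred on the boss under its foot, just enough of them (one or two) that the gap closes: the lowered carrier's foot is stopped by the stack instead of going down to its own stop, and one shim fewer would leave a gap. Lower the carrier and finish holding its grip bar pressed firmly down on the stack, without letting go; leave the parts jar, the lens bezel and the screwdriver where they are.

Things in the scene. Friction and masses are not known exactly. Their poses are not given: they have to be found in the camera images.
- lamp: open black headlamp shell fixed to the bench, base plate 300 x 190 x 8 mm, reaching 135 mm to -x and 165 mm to +x of the origin. Origin on the bench straight below the carrier's hinge; its -x axis points along the lowered carrier, roughly to the robot; z up
- carrier (a joint): hinge of the lens carrier, rad: 0 = level, on its own lower stop; grows as the -x end is raised; 1.57 = upright, 1.75 = upper stop. It is stiff and stays where it is left (2 to 3 N at the grip bar moves it). Aluminium arm 16 mm wide, 250 g, a round lens on top near the hinge, a black foot below. With the foot on the stack, each shim adds about 0.09 rad
- foot (a point): lowest point of the carrier's black rubber foot at joint value 0: a roller-shaped pad of 10 mm radius, 26 mm wide, 90 mm from the hinge. At 0 it is 55 mm above the bench, and rises about 0.9 mm for every 0.01 rad
- hinge (a point): point on the carrier's hinge axis, 75 mm above the bench; the axis is level and runs along the lamp's y
- grip (a point): centre of the carrier's red grip bar, 150 mm from the hinge and level with it (75 mm above the bench) at joint value 0; a round bar 16 mm thick and 44 mm long, parallel to the hinge axis, free at both ends: it can be pinched from above by its two end faces (44 mm apart), and turns between the fingers as the carrier swings
- seat (a point): fixed point where the foot's underside is when the carrier is on its lower stop: 90 mm from the hinge towards the lamp's -x, 55 mm above the bench. The height from the boss top below up to here is the gap to fill (3 to 14 mm), never an exact number of shims: the right stack stands 2.5 to 5 mm above this point
- boss_a: one of two fixed grey bosses of the lamp shell (top face 46 x 34 mm, long side along the lamp's x). They differ in height and change places: one stands below the carrier's foot, horizontally at seat, and takes the shims; the other, in the back of the shell, plays no part. Origin: centre of its flat top face; z up
- boss_b: one of two fixed grey bosses of the lamp shell (top face 46 x 34 mm, long side along the lamp's x). They differ in height and change places: one stands below the carrier's foot, horizontally at seat, and takes the shims; the other, in the back of the shell, plays no part. Origin: centre of its flat top face; z up
- shim0: one of three identical brass shims, flat plates 44 x 30 x 8 mm (x, y, z), lying loose on the bench. Origin: centre of the underside; z up, x along the 44 mm side. Take it across the 30 mm width
- shim1: one of three identical brass shims, flat plates 44 x 30 x 8 mm (x, y, z), lying loose on the bench. Origin: centre of the underside; z up, x along the 44 mm side. Take it across the 30 mm width
- shim2: one of three identical brass shims, flat plates 44 x 30 x 8 mm (x, y, z), lying loose on the bench. Origin: centre of the underside; z up, x along the 44 mm side. Take it across the 30 mm width
- jar: bystander: small clear parts jar with blue lid, 44 mm across, 60 mm tall; origin at the centre of its underside
- bezel: bystander: bright lens bezel ring lying flat, 72 mm across, 14 mm tall; origin at the centre of its underside
- driver: bystander: screwdriver with orange handle lying on the bench to the robot's left; origin under its middle
Not all that is in view belongs to the job. What is shaped like the shim1 but green is not meant.

How it is judged:
On the way, in this order (a step that is already met when the one before it is completed fails the run):
1. the carrier is raised well clear of the boss (more than 0.9 rad) (value of joint carrier above 0.9 rad), for 0.2 s.
2. a first shim lies flat on the boss, let go, within 12 mm of its centre ((((height (world z) of shim0 above 0.029 m and horizontal distance between shim0 and seat below 0.012 m and angle between shim0's own z axis and vertical below 0.12 rad) and contact force between each of the fingers, the arm and shim0 below 0.3 N) or ((height (world z) of shim1 above 0.029 m and horizontal distance between shim1 and seat below 0.012 m and angle between shim1's own z axis and vertical below 0.12 rad) and contact force between each of the fingers, the arm and shim1 below 0.3 N) or ((height (world z) of shim2 above 0.029 m and horizontal distance between shim2 and seat below 0.012 m and angle between shim2's own z axis and vertical below 0.12 rad) and contact force between each of the fingers, the arm and shim2 below 0.3 N))), for 0.2 s.
At the end, for the whole second after the job is handed in: Fingers hold the carrier (over 3 N), its foot presses the top shim with over 6 N, carrier below 0.085 rad (foot under 7.7 mm above its stop: no shim too many). Each shim is flat in the stack within 12 mm of the boss centre, or down on the bench, untouched by the robot (value of joint carrier below 0.085 rad and contact force between the fingers and carrier above 3 N and (((height (world z) of shim0 above 0.029 m and horizontal distance between shim0 and seat below 0.012 m and angle between shim0's own z axis and vertical below 0.12 rad) and contact force between carrier and shim0 above 6 N) or ((height (world z) of shim1 above 0.029 m and horizontal distance between shim1 and seat below 0.012 m and angle between shim1's own z axis and vertical below 0.12 rad) and contact force between carrier and shim1 above 6 N) or ((height (world z) of shim2 above 0.029 m and horizontal distance between shim2 and seat below 0.012 m and angle between shim2's own z axis and vertical below 0.12 rad) and contact force between carrier and shim2 above 6 N)) and contact force between each of the fingers, the arm and shim0 below 0.3 N and (height (world z) of shim0 below 0.012 m or (height (world z) of shim0 above 0.029 m and horizontal distance between shim0 and seat below 0.012 m and angle between shim0's own z axis and vertical below 0.12 rad)) and contact force between each of the fingers, the arm and shim1 below 0.3 N and (height (world z) of shim1 below 0.012 m or (height (world z) of shim1 above 0.029 m and horizontal distance between shim1 and seat below 0.012 m and angle between shim1's own z axis and vertical below 0.12 rad)) and contact force between each of the fingers, the arm and shim2 below 0.3 N and (height (world z) of shim2 below 0.012 m or (height (world z) of shim2 above 0.029 m and horizontal distance between shim2 and seat below 0.012 m and angle between shim2's own z axis and vertical below 0.12 rad))); the arm keeps its last pose, push and grip.
It fails at once if the parts jar is pushed more than 30 mm away (distance of jar from where it was at the start of the episode above 0.03 m).
It fails at once if the lens bezel is pushed more than 30 mm away (distance of bezel from where it was at the start of the episode above 0.03 m).
It fails at once if the screwdriver is pushed more than 30 mm away (distance of driver from where it was at the start of the episode above 0.03 m).
It also fails if it takes over 70 s, if anything falls off the work surface, if the arm or the gripper's body presses on something with over 40 N, if the wrist force passes 120 N, or if a joint passes its speed limit or range.

### The arm

A 7-joint arm with a two-finger parallel gripper is mounted at the origin on the work surface. World frame = base frame: x ahead of the robot, y to its left, z up, the work surface at z = 0. Lengths are in m, angles in rad, forces in N, time in s.
With the tool pointing down it reaches from about 0.4 to 0.875 m from the base axis. Payload 19.3 kg.
Tool frame: the origin (TCP) lies at the very end of the fingers, on their centre line; the grasp point (between the pads) lies 19 mm behind it; z points along the fingers, y is the direction in which the jaws open and shut (so a half turn about z gives the same grasp; the last joint's range is limited). The gripper opens to 85 mm and grips with 20 to 120 N. Pads are 22 mm wide; open, the fingers measure 114 mm over their backs; the gripper's body (76 mm by 85 mm) begins 54 mm behind the grasp point. The pads swing forward as they close: fully open they stand 13 mm farther back than shut.
Start: joints at [1.221, 0.521, -0.036, 1.599, 0.021, 1.021, -0.113], TCP at [0.173, -0.601, 0.231] pointing down, gripper open.
Joint ranges: [-2.91, 2.91], [-0.3, 2.13], [-1.5, 1.42], [0.17, 2.43], [-1.26, 4.41], [0.16, 1.93], [-2.52, 2.52]. Speed limits (rad/s): [1.89, 1.89, 2.39, 2.39, 3.01, 3.01, 3.01].

### API

Orientations are given as a unit quaternion [x, y, z, w].
In Python, from bench import robot, get_image, job gives the robot as it stands.
- The arm moves only by the tool step_arm, never from a script. Its argument "increments" is a list of rows, each an object with "dp": the shift along the tool's x, y, z in mm, a list of three; "twist": the turn, a rotation vector about the tool's x, y, z in degrees, a list of three; "claw": the finger opening in mm, from 0 to 85.4. A call has 1 to 5 rows; each row is the pose to reach, as a shift and turn from the pose commanded when the call began, along the tool's axes at that moment; what a row does not reach only later rows make up. A row lasts 1/12 s, in which the tool goes at most 41.7 mm and 7.16 degrees, less where a joint would pass 70% of its speed; a pose out of reach is approached as far as the arm can. A call with a gripper value outside its range is refused whole. The fingers move at their own pace and stop on an object; "force" is the grip in N (left out, the last holds). Time passes only in rows, so rows that repeat a pose let the fingers close. It gives the time, the measured TCP pose, the force and the opening at its end, in the units of the state.
- robot.sense(): the state, without advancing time (a new reading comes with each control period).
- get_image(name): name is "side" or "top" or "wrist"; returns a dict with "img" (384x512x3 uint8, red, green, blue), "K" (3x3 intrinsics, pixels), "T" (4x4, takes a point from camera to world coordinates); the wrist camera has in their place "tool_from_camera" (4x4, takes a point from camera to tool coordinates, whose origin is the TCP and whose axes are the flange's). Camera axes: x right, y up, looking along -z (the intrinsics and any distortion apply to the point x, -y, -z); pixel columns grow to the right and rows downward; lengths in m; the calibration is good to about 2 mm. A picture is of the moment at which its call begins: read the wrist's pose just before it. There is no depth.
- job.sign_off(): hands the job in, once; it reports no verdict.
The state is a dict: "time_s": time; "qpos": joint angles; "qd": joint speeds; "tau": joint torques, N m; "tcp_pos": TCP position; "eef_rot": TCP orientation; "contact_force": force on the tool from outside, world axes, zero at the start; "wrist_torque": the same for the moment, N m; "width": opening from 0.0 (shut) to 1.0 (fully open).
Only numpy, scipy, OpenCV 4.12 (cv2) and the standard library are available. Lean on these libraries where they do the work, as an engineer would, in place of code of your own. Each camera call takes 0.05 s, during which the arm holds its last target.

## Working session

There is one attempt and no reset: what is moved stays moved. The work goes in short steps, Python scripts to look and compute and a tool call to move; the robot and the scene stay as the last step left them, time stands still between calls to the robot, and variables do not carry over. Pictures are saved under pics/ and viewed, and the job is handed in when it is done.

Besides the shell and the picture viewer there is one more tool, called after "Call:" as name(argument=value, ...), one argument or row to a line, values as JSON. step_arm: Moves the arm, as the interface text tells. Its arguments: {"type":"object","properties":{"increments":{"type":"array","items":{"type":"object","properties":{"dp":{"type":"array","items":{"type":"number"}},"twist":{"type":"array","items":{"type":"number"}},"claw":{"type":"number"}}}},"force":{"type":"number"}},"required":["increments"]}

```bash
ls; mkdir -p pics
python3 - <<'E'
from bench import robot,get_image,job
import cv2,numpy as np
print(robot.sense())
for n in("side","top","wrist"):
    d=get_image(n); cv2.imwrite(f"pics/{n}0.png",d["img"][:,:,::-1]); print(n,{k:np.round(v,4).tolist() for k,v in d.items() if k!="img"})
E
```

```text
pics
{'time_s': 0.0, 'qpos': array([ 1.22080055,  0.52200794, -0.03628414,  1.59998794,  0.02120434,
        1.02109706, -0.11282928]), 'qd': array([-0.00217903, -0.00014255, -0.00042163, -0.00130643, -0.00187717,
        0.00146835, -0.00307678]), 'tau': array([ 1.02640694e-03, -9.27103329e+01,  1.98087864e+00, -3.69942105e+01,
        1.80199445e-02,  7.98843219e-03, -1.12868117e-04]), 'tcp_pos': array([ 0.17244894, -0.6003977 ,  0.23073719]), 'eef_rot': array([ 9.90235304e-01,  1.39404920e-01, -1.29119756e-04, -5.42576657e-04]), 'contact_force': array([0.20102838, 0.83027985, 0.49932433]), 'wrist_torque': array([ 0.00662445,  0.02135586, -0.03345662]), 'width': 1.0030168806790118}
side {'K': [[445.0588, 0.0, 252.5671], [0.0, 445.0588, 190.0562], [0.0, 0.0, 1.0]], 'T': [[0.9561, 0.2286, -0.1834, 0.3541], [-0.2928, 0.7241, -0.6245, -0.752], [-0.01, 0.6507, 0.7592, 1.0521], [0.0, 0.0, 0.0, 1.0]]}
top {'K': [[421.1499, 0.0, 250.26], [0.0, 421.1499, 190.3944], [0.0, 0.0, 1.0]], 'T': [[0.0246, 0.9954, -0.0931, 0.5153], [-0.9997, 0.0247, 0.0001, 0.0293], [0.0024, 0.093, 0.9957, 1.145], [0.0, 0.0, 0.0, 1.0]]}
wrist {'K': [[299.2495, 0.0, 251.1526], [0.0, 299.2495, 185.8745], [0.0, 0.0, 1.0]], 'tool_from_camera': [[0.0005, 0.9564, 0.2922, 0.0727], [1.0, -0.0005, -0.0002, 0.0018], [-0.0001, 0.2922, -0.9564, -0.1433], [0.0, 0.0, 0.0, 1.0]]}
```

View pics/side0.png

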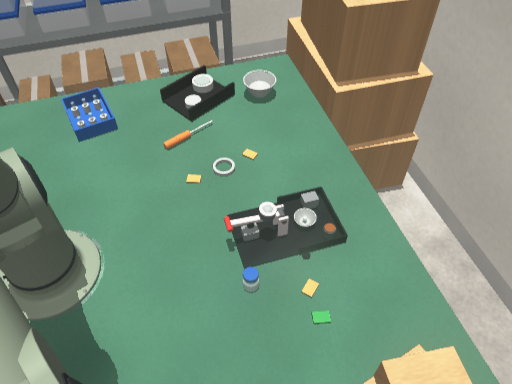

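View pics/top0.png

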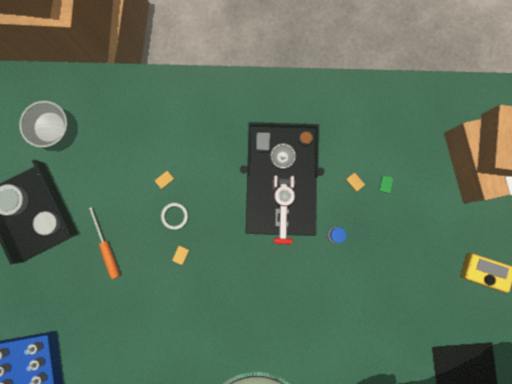

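View pics/wrist0.png

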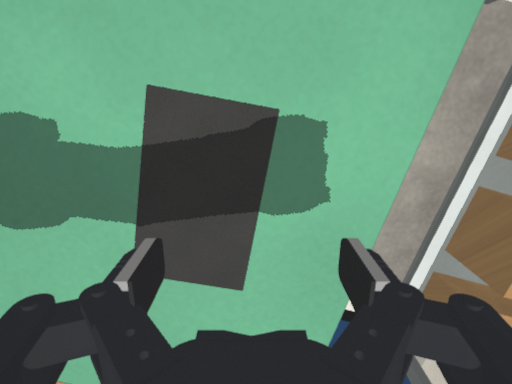

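The side and top views show the lamp ahead of the robot, with the red grip at about (283,241) in top. Three brass shims lie at about (164,180), (180,255) and (356,182), the green decoy at (387,184), the jar at (338,235) and the bezel at (174,216).

```bash
cat > h.py <<'E'
import numpy as np,cv2
from bench import robot,get_image
from scipy.spatial.transform import Rotation as R
def ray(d,uv,T=None):
    T=d["T"] if T is None else T
    p=cv2.undistortPoints(np.array([[uv]],float),d["K"],None)[0,0]
    v=T[:3,:3]@np.array([p[0],-p[1],-1]); return T[:3,3],v
def onz(d,uv,z,T=None):
    o,v=ray(d,uv,T); return o+v*(z-o[2])/v[2]
def tri(rs):
    A=np.zeros((3,3));b=np.zeros(3)
    for o,v in rs:
        v=v/np.linalg.norm(v);P=np.eye(3)-np.outer(v,v);A+=P;b+=P@o
    return np.linalg.solve(A,b)
def wT(d,s):
    T=np.eye(4);T[:3,:3]=R.from_quat(s["eef_rot"]).as_matrix();T[:3,3]=s["tcp_pos"];return T@d["tool_from_camera"]
def proj(d,p,T=None):
    T=d["T"] if T is None else T
    q=np.linalg.inv(T)@np.r_[p,1]; k=d["K"]@np.array([q[0],-q[1],-q[2]]); return k[:2]/k[2]
def mask(im,lo,hi):
    return cv2.inRange(cv2.cvtColor(im,cv2.COLOR_RGB2HSV),lo,hi)
def blobs(m,amin=20):
    c,_=cv2.findContours(m,cv2.RETR_EXTERNAL,cv2.CHAIN_APPROX_NONE); return [x for x in c if cv2.contourArea(x)>amin]
E
python3 - <<'E'
from h import *
d=get_image("top");s=get_image("side")
cv2.imwrite("pics/topz.png",cv2.resize(d["img"][110:260,150:410,::-1],None,fx=3,fy=3,interpolation=cv2.INTER_CUBIC))
cv2.imwrite("pics/sidez.png",cv2.resize(s["img"][170:330,180:380,::-1],None,fx=3.5,fy=3.5,interpolation=cv2.INTER_CUBIC))
for n,im in(("top",d),("side",s)):
  for c,lo,hi,z in(("yel",(15,120,120),(28,255,255),.004),("red",(0,170,100),(5,255,255),.075),("red2",(174,170,100),(179,255,255),.075),("blue",(105,150,100),(125,255,255),.06)):
    for k in blobs(mask(im["img"],lo,hi)):
        r=cv2.minAreaRect(k);M=cv2.moments(k);uv=(M["m10"]/M["m00"],M["m01"]/M["m00"])
        b=cv2.boxPoints(r)
        w=np.array([onz(im,p,z) for p in b])[:,:2];e=np.diff(w[:3],axis=0);l=np.linalg.norm(e,axis=1);a=e[np.argmax(l)]
        if np.prod(l)<.004:print(n,c,np.round(uv,1),onz(im,uv,z).round(4),"size",l.round(3),"long ang",np.degrees(np.arctan2(a[1],a[0])).round(1))
E
```

```text
top yel [180.3 254.8] [0.4438 0.2126 0.004 ] size [0.044 0.029] long ang -22.0
top yel [355.  181.6] [ 0.6532 -0.2558  0.004 ] size [0.029 0.044] long ang -134.5
top yel [163.9 179.2] [0.6466 0.2654 0.004 ] size [0.043 0.03 ] long ang -49.2
top yel [119.5  13.7] [1.1148 0.4114 0.004 ] size [0.104 0.015] long ang -0.8
top red [282.6 240.9] [ 0.4892 -0.0555  0.075 ] size [0.04  0.013] long ang -88.6
top blue [338.1 234.7] [ 0.5082 -0.1989  0.06  ] size [0.035 0.036] long ang -134.0
side yel [175.3 137.5] [0.4226 0.4196 0.004 ] size [0.099 0.013] long ang 24.0
side red [227.8 223.2] [ 0.4911 -0.0414  0.075 ] size [0.013 0.042] long ang -90.3
side blue [250.1 273.4] [ 0.5063 -0.1995  0.06  ] size [0.036 0.037] long ang -107.4
side blue [107.8   1.1] [0.2908 1.3723 0.06  ] size [0.122 0.029] long ang -18.2
```

View pics/topz.png

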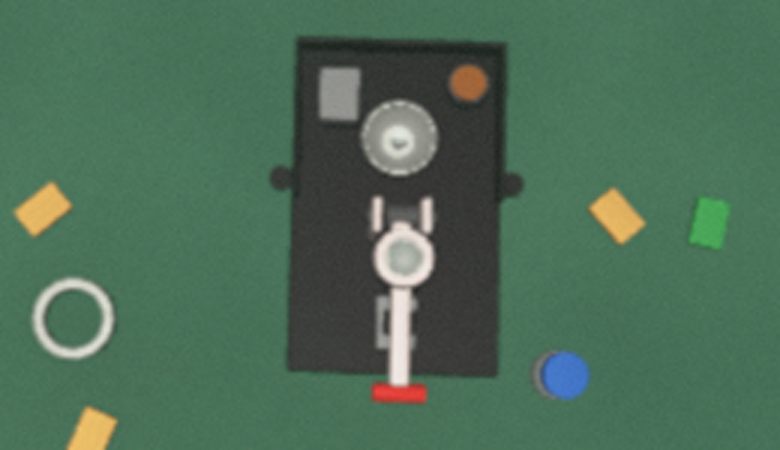

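View pics/sidez.png

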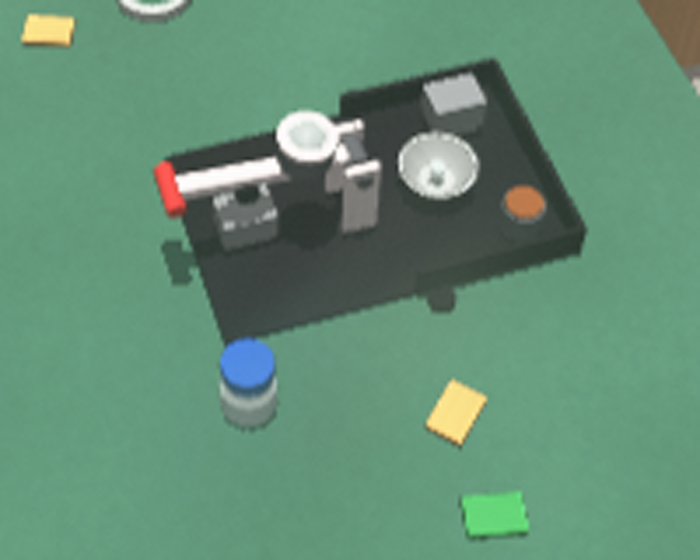

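Run:
```python
from h import *
d=get_image("top");s=get_image("side")
def rc(im):
    m=mask(im["img"],(0,170,100),(5,255,255))|mask(im["img"],(174,170,100),(179,255,255))
    k=max(blobs(m),key=cv2.contourArea);M=cv2.moments(k);return (M["m10"]/M["m00"],M["m01"]/M["m00"])
g=tri([ray(d,rc(d)),ray(s,rc(s))]);print("grip",g)
m=cv2.inRange(d["img"],(0,0,0),(70,70,70))
m=cv2.morphologyEx(m,cv2.MORPH_CLOSE,np.ones((25,25)))
k=[x for x in blobs(m,500) if cv2.pointPolygonTest(x,(283,210),False)>0][0]
r=cv2.minAreaRect(k);b=cv2.boxPoints(r);print(r)
for p in b: print(p,onz(d,p,.008).round(4))
# left/right edges of front plate
for row in(205,215,225):
    xs=np.where(cv2.inRange(d["img"][row:row+1],(0,0,0),(75,75,75))[0,230:330])[0]+230
    print(row,xs.min(),xs.max(),onz(d,(xs.min()-.5,row),.008).round(4),onz(d,(xs.max()+.5,row),.008).round(4))
for col in(255,265,300,310):
    ys=np.where(cv2.inRange(d["img"][180:260,col],(0,0,0),(75,75,75)))[0]+180
    print(col,ys.max(),onz(d,(col,ys.max()+.5),.008).round(4))
```

```text
grip [ 0.48925887 -0.05457155  0.09213826]
((281.23638916015625, 178.4078826904297), (83.05388641357422, 110.93839263916016), 1.9091525077819824)
[237.88454 232.46281] [0.5072 0.0596 0.008 ]
[241.58046 121.58602] [0.8112 0.0577 0.008 ]
[324.58826 124.35295] [ 0.8092 -0.1709  0.008 ]
[320.89233 235.22974] [ 0.5053 -0.1635  0.008 ]
205 247 315 [0.5816 0.0383 0.008 ] [ 0.5862 -0.1482  0.008 ]
215 246 315 [0.5546 0.0403 0.008 ] [ 0.5592 -0.1485  0.008 ]
225 246 315 [0.5277 0.0396 0.008 ] [ 0.5323 -0.1487  0.008 ]Traceback (most recent call last):
  File "<stdin>", line 17, in <module>
cv2.error: OpenCV(4.12.0) /io/opencv/modules/core/src/arithm.cpp:2051: error: (-209:Sizes of input arguments do not match) The lower boundary is neither an array of the same size and same type as src, nor a scalar in function 'inRange'
```

Call:
step_arm(
  increments=[
    {"dp": [28, -27, 2], "twist": [0, 0, 0], "claw": 85},
    {"dp": [57, -54, 4], "twist": [0, 0, 0], "claw": 85},
    {"dp": [85, -82, 6], "twist": [0, 0, 0], "claw": 85},
    {"dp": [114, -109, 8], "twist": [0, 0, 0], "claw": 85},
    {"dp": [142, -136, 10], "twist": [0, 0, 0], "claw": 85},
  ],
)

```text
time_s: 0.77
tcp_pos: [0.2721, -0.429, 0.2213]
eef_rot: [0.99, 0.139, 0.0, 0.0]
contact_force: [1.7, -0.8, 0.3]
width: 0.999
```

Call:
step_arm(
  increments=[
    {"dp": [28, -27, 2], "twist": [0, 0, 0], "claw": 85},
    {"dp": [57, -54, 4], "twist": [0, 0, 0], "claw": 85},
    {"dp": [85, -82, 6], "twist": [0, 0, 0], "claw": 85},
    {"dp": [114, -109, 8], "twist": [0, 0, 0], "claw": 85},
    {"dp": [142, -136, 10], "twist": [0, 0, 0], "claw": 85},
  ],
)

```text
time_s: 1.18
tcp_pos: [0.3711, -0.2591, 0.2115]
eef_rot: [0.99, 0.139, 0.0, 0.0]
contact_force: [1.1, -0.8, 0.6]
width: 0.989
```

Call:
step_arm(
  increments=[
    {"dp": [28, -27, 2], "twist": [0, 0, 0], "claw": 85},
    {"dp": [57, -54, 4], "twist": [0, 0, 0], "claw": 85},
    {"dp": [85, -82, 6], "twist": [0, 0, 5.5], "claw": 85},
    {"dp": [114, -109, 8], "twist": [0, 0, 11], "claw": 85},
    {"dp": [142, -136, 10], "twist": [0, 0, 16.5], "claw": 85},
  ],
)

```text
time_s: 1.6
tcp_pos: [0.4694, -0.0906, 0.2015]
eef_rot: [1.0, -0.005, 0.0, 0.0]
contact_force: [0.9, -1.0, -0.1]
width: 0.995
```

Call:
step_arm(
  increments=[
    {"dp": [18, -36, 20], "claw": 75},
    {"dp": [18, -36, 40], "claw": 75},
    {"dp": [18, -36, 40], "claw": 75},
  ],
)

```text
invalid input
```

Run:
```python
from h import *
st=robot.sense();w=get_image("wrist");T=wT(w,st)
cv2.imwrite("pics/w1.png",w["img"][:,:,::-1]);print(st["tcp_pos"],st["contact_force"])
m=mask(w["img"],(0,170,80),(6,255,255))|mask(w["img"],(174,170,80),(179,255,255))
for k in blobs(m,100):
    r=cv2.minAreaRect(k);print(r,[onz(w,p,.088,T).round(4)[:2].tolist() for p in cv2.boxPoints(r)],onz(w,r[0],.088,T))
```

```text
[ 0.46937629 -0.09057737  0.20150647] [ 0.91356674 -1.00924469 -0.13968762]
((206.5, 158.5), (17.0, 51.0), 90.0) [[0.4973, -0.0324], [0.4969, -0.0766], [0.4818, -0.0762], [0.4822, -0.0313]] [ 0.48963332 -0.05410714  0.088     ]
```

View pics/w1.png

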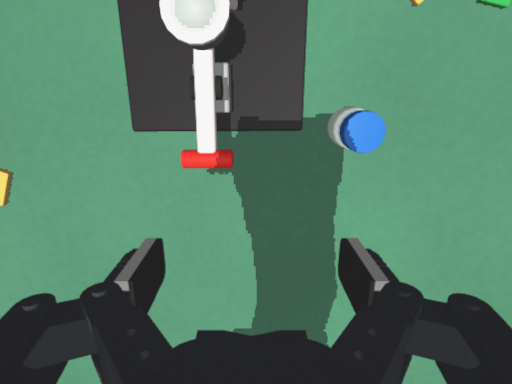

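The wrist view shows the red bar at (206,158), aligned with the jaws and centred at about (0.4895, -0.054).

Call:
step_arm(
  increments=[
    {"dp": [20, -36, 10], "twist": [0, 0, 0], "claw": 75},
    {"dp": [20, -36, 45], "twist": [0, 0, 0], "claw": 75},
    {"dp": [20, -36, 85], "twist": [0, 0, 0], "claw": 75},
    {"dp": [20, -36, 123], "twist": [0, 0, 0], "claw": 75},
    {"dp": [20, -36, 123], "twist": [0, 0, 0], "claw": 75},
  ],
)

```text
time_s: 2.07
tcp_pos: [0.4856, -0.0558, 0.0729]
eef_rot: [1.0, -0.002, -0.004, -0.0]
contact_force: [-1.9, 0.4, -0.6]
width: 0.877
```

Run:
```python
from h import *
st=robot.sense();w=get_image("wrist");print(st["tcp_pos"],st["contact_force"])
s=get_image("side")
cv2.imwrite("pics/w2.png",np.hstack([w["img"][80:384,100:420,::-1],cv2.resize(s["img"][170:270,200:360,::-1],None,fx=3,fy=3,interpolation=cv2.INTER_CUBIC)[:304]]))
```

```text
[ 0.48555597 -0.05577308  0.07292066] [-1.89326666  0.35947896 -0.60298154]Traceback (most recent call last):
  File "<stdin>", line 4, in <module>
    return _nx.concatenate(arrs, 1, dtype=dtype, casting=casting)
           ~~~~~~~~~~~~~~~^^^^^^^^^^^^^^^^^^^^^^^^^^^^^^^^^^^^^^^
ValueError: all the input array dimensions except for the concatenation axis must match exactly, but along dimension 0, the array at index 0 has size 304 and the array at index 1 has size 300
```

Call:
step_arm(
  increments=[
    {"dp": [0, 0, 2], "twist": [0, 0, 0], "claw": 60},
    {"dp": [0, 0, 2], "twist": [0, 0, 0], "claw": 60},
  ],
)

```text
time_s: 2.33
tcp_pos: [0.4901, -0.0565, 0.0784]
eef_rot: [1.0, -0.003, 0.002, 0.0]
contact_force: [0.6, 0.3, -0.0]
width: 0.704
```

Run:
```python
from h import *
st=robot.sense();w=get_image("wrist");print(st["tcp_pos"],st["contact_force"])
s=get_image("side")
cv2.imwrite("pics/w2.png",np.hstack([w["img"][84:384,100:420,::-1],cv2.resize(s["img"][170:270,200:360,::-1],None,fx=3,fy=3,interpolation=cv2.INTER_CUBIC)[:300]]))
```

```text
[ 0.49008816 -0.05652922  0.07842983] [ 0.64659257  0.29734906 -0.01859481]
```

View pics/w2.png

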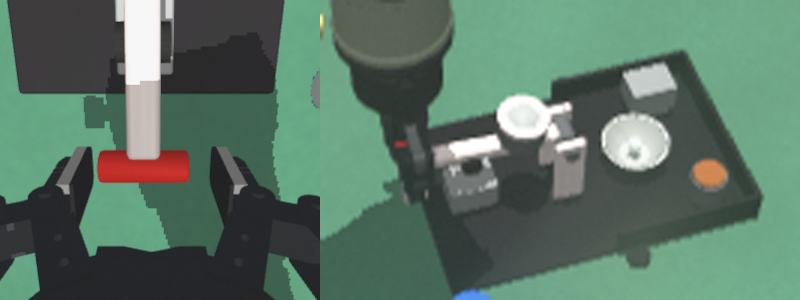

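Call:
step_arm(
  increments=[
    {"dp": [0, -2, 9], "twist": [0, 0, 0], "claw": 55},
    {"dp": [0, -2, 9], "twist": [0, 0, 0], "claw": 40},
    {"dp": [0, -2, 9], "twist": [0, 0, 0], "claw": 40},
    {"dp": [0, -2, 9], "twist": [0, 0, 0], "claw": 40},
  ],
  force=30,
)

```text
time_s: 2.77
tcp_pos: [0.4889, -0.0528, 0.0672]
eef_rot: [1.0, -0.002, -0.0, -0.001]
contact_force: [-0.1, 9.4, -3.5]
width: 0.506
```

Run:
```python
from h import *
st=robot.sense();w=get_image("wrist");print(st["tcp_pos"],st["contact_force"],st["width"])
s=get_image("side")
cv2.imwrite("pics/w3.png",np.hstack([w["img"][84:384,100:420,::-1],cv2.resize(s["img"][170:270,200:360,::-1],None,fx=3,fy=3,interpolation=cv2.INTER_CUBIC)[:300]]))
```

```text
[ 0.48891186 -0.05283034  0.06720192] [-0.10851743  9.35679868 -3.5426681 ] 0.5055480542418118
```

View pics/w3.png

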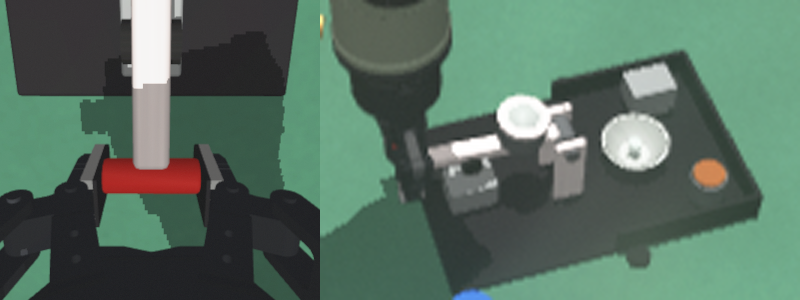

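Call:
step_arm(
  increments=[
    {"dp": [5, -1, -29.5], "twist": [0, 0, 0], "claw": 40},
    {"dp": [16, -1, -57.5], "twist": [0, 0, 0], "claw": 40},
    {"dp": [32, -1, -82.5], "twist": [0, 0, 0], "claw": 40},
    {"dp": [53, -1, -104], "twist": [0, 0, 0], "claw": 40},
    {"dp": [77.5, -1, -121], "twist": [0, 0, 0], "claw": 40},
  ],
  force=40,
)

```text
time_s: 3.28
tcp_pos: [0.5662, -0.053, 0.19]
eef_rot: [1.0, -0.002, -0.0, -0.0]
contact_force: [5.6, 2.5, -19.1]
width: 0.501
```

Call:
step_arm(
  increments=[
    {"dp": [24.5, 0, -10.5], "twist": [0, 0, 0], "claw": 40},
    {"dp": [46.5, 0, -16], "twist": [0, 0, 0], "claw": 40},
    {"dp": [69, 0, -18.5], "twist": [0, 0, 0], "claw": 40},
    {"dp": [84, 0, -18], "twist": [0, 0, 0], "claw": 40},
    {"dp": [88, 0, -17.5], "twist": [0, 0, 0], "claw": 40},
  ],
)

```text
time_s: 3.7
tcp_pos: [0.6566, -0.0534, 0.2068]
eef_rot: [1.0, -0.002, 0.001, -0.0]
contact_force: [-3.1, 2.9, 16.1]
width: 0.499
```

Run:
```python
from h import *
st=robot.sense();w=get_image("wrist");print(st["tcp_pos"],st["contact_force"],st["width"])
s=get_image("side")
cv2.imwrite("pics/w4.png",np.hstack([w["img"][84:384,100:420,::-1],cv2.resize(s["img"][150:250,210:370,::-1],None,fx=3,fy=3,interpolation=cv2.INTER_CUBIC)[:300]]))
```

```text
[ 0.65664531 -0.05340431  0.20677699] [-3.08112196  2.94802655 16.14471724] 0.499145333445044
```

View pics/w4.png

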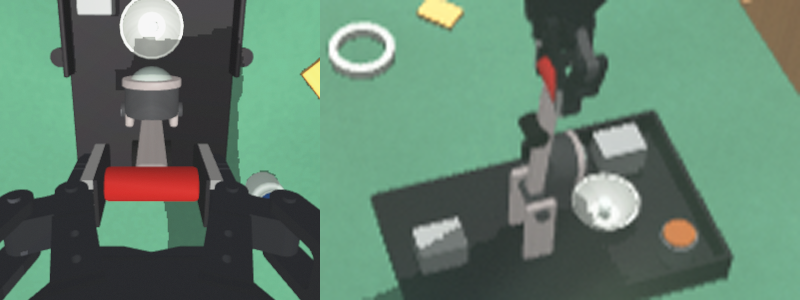

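Call:
step_arm(
  increments=[
    {"dp": [0, 0, 0], "twist": [0, 0, 0], "claw": 70},
    {"dp": [0, 0, 0], "twist": [0, 0, 0], "claw": 70},
    {"dp": [0, 0, -10], "twist": [0, 0, 0], "claw": 70},
    {"dp": [0, 0, -45], "twist": [0, 0, 0], "claw": 70},
    {"dp": [0, 0, -80], "twist": [0, 0, 0], "claw": 70},
  ],
)

```text
time_s: 4.22
tcp_pos: [0.6535, -0.0541, 0.2863]
eef_rot: [1.0, -0.002, -0.001, -0.0]
contact_force: [0.5, -0.0, 0.3]
width: 0.821
```

Run:
```python
from h import *
st=robot.sense();w=get_image("wrist");print(st["tcp_pos"],st["contact_force"],st["width"])
s=get_image("side");t=get_image("top")
def z(d,u,v,a=160,b=120,f=2.5): return cv2.resize(d["img"][v:v+b,u:u+a,::-1],None,fx=f,fy=f,interpolation=cv2.INTER_CUBIC)
cv2.imwrite("pics/w5.png",np.hstack([z(s,210,150),z(t,205,130)]))
np.savez("boss.npz",s=s["img"],t=t["img"])
```

```text
[ 0.65345189 -0.05406918  0.28632792] [ 0.50418494 -0.02765198  0.33551891] 0.8207598663411119
```

View pics/w5.png

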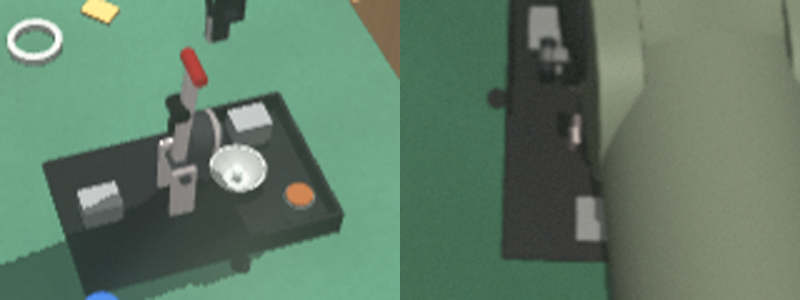

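Call:
step_arm(
  increments=[
    {"dp": [0, 40, 0], "twist": [0, 0, -7], "claw": 60},
    {"dp": [0, 80, 5], "twist": [0, 0, -14], "claw": 60},
    {"dp": [0, 120, 15], "twist": [0, 0, -21], "claw": 60},
    {"dp": [0, 160, 25], "twist": [0, 0, -28], "claw": 60},
    {"dp": [0, 190, 50], "twist": [0, 0, -35], "claw": 60},
  ],
)

```text
time_s: 4.78
tcp_pos: [0.6535, -0.2482, 0.2376]
eef_rot: [0.954, 0.3, 0.001, 0.001]
contact_force: [1.4, -0.3, 0.4]
width: 0.701
```

Call:
step_arm(
  increments=[
    {"dp": [-8, 8, 35], "twist": [0, 0, -7], "claw": 60},
    {"dp": [-8, 8, 70], "twist": [0, 0, -10.5], "claw": 60},
    {"dp": [-8, 8, 100], "twist": [0, 0, -10.5], "claw": 60},
    {"dp": [-8, 8, 100], "twist": [0, 0, -10.5], "claw": 60},
  ],
)

```text
time_s: 5.12
tcp_pos: [0.648, -0.2547, 0.1294]
eef_rot: [0.923, 0.384, -0.003, -0.003]
contact_force: [-0.0, 0.9, -1.0]
width: 0.701
```

```bash
cat > shim.py <<'E'
from h import *
import sys
st=robot.sense();w=get_image("wrist");T=wT(w,st)
print(st["time_s"],st["tcp_pos"],st["qpos"].round(2),st["width"])
RR=R.from_quat(st["eef_rot"]).as_matrix();print("toolx yaw",np.degrees(np.arctan2(RR[1,0],RR[0,0])))
cv2.imwrite(f"pics/{sys.argv[1]}.png",w["img"][:,:,::-1])
z=float(sys.argv[2]) if len(sys.argv)>2 else .008
m=mask(w["img"],(14,90,90),(30,255,255))
for k in blobs(m,150):
    r=cv2.minAreaRect(k);b=np.array([onz(w,p,z,T)[:2] for p in cv2.boxPoints(r)])
    e=np.diff(b[:3],axis=0);l=np.linalg.norm(e,axis=1);a=e[np.argmax(l)]
    c=b.mean(0);q=RR.T@(np.r_[c,z]-st["tcp_pos"])
    print("px",np.round(r[0]),"xy",c.round(4),"size",l.round(4),"long",np.degrees(np.arctan2(a[1],a[0])).round(1),"in tool mm",(q*1000).round(1))
E
python3 shim.py w6
python3 - <<'E'
from h import *
# boss from earlier + now
s=get_image("side");t=get_image("top")
def z(d,u,v,a=160,b=120,f=2.5): return cv2.resize(d["img"][v:v+b,u:u+a,::-1],None,fx=f,fy=f,interpolation=cv2.INTER_CUBIC)
cv2.imwrite("pics/b1.png",np.hstack([z(s,230,200,64,48,6),z(t,240,190,64,48,6)]))
E
```

```text
5.1167 [ 0.64796129 -0.25465259  0.12940092] [ 0.48  0.76 -0.31  1.45  0.26  0.98 -0.68] 0.7006757173042933
toolx yaw 45.216328710110496
px [488. 309.] xy [ 0.7211 -0.5346] size [0.0466 0.1173] long -120.4 in tool mm [-146.7  250.2  119.8]
px [256. 173.] xy [ 0.6528 -0.2561] size [0.0449 0.0297] long 41.3 in tool mm [  2.9   5.6 121.3]
```

View pics/w6.png

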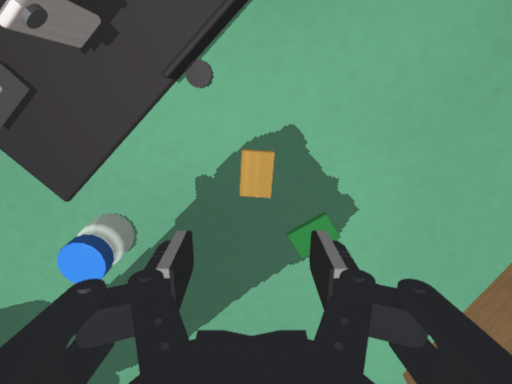

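View pics/b1.png

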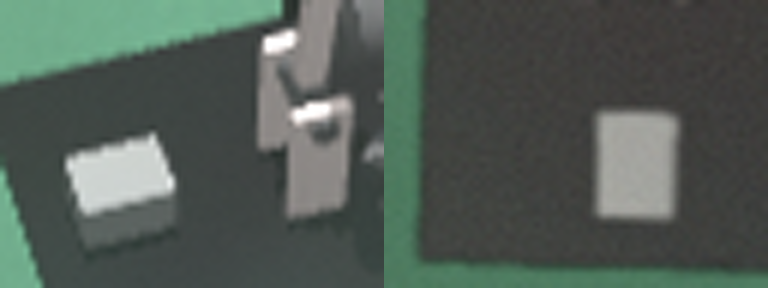

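Both fixed views now show the boss top unobstructed: side at about (250,229), top at about (286,218). I'll measure its height from these.

```bash
cat > boss.py <<'E'
from h import *
s=get_image("side");t=get_image("top")
P={}
for n,d,roi in(("side",s,(235,215,30,25)),("top",t,(268,202,32,32))):
    u,v,a,b=roi; f=8
    g=cv2.resize(cv2.cvtColor(d["img"],cv2.COLOR_RGB2GRAY)[v:v+b,u:u+a],None,fx=f,fy=f,interpolation=cv2.INTER_CUBIC)
    th,m=cv2.threshold(g,0 if n=="top" else 150,255,cv2.THRESH_BINARY+(cv2.THRESH_OTSU if n=="top" else 0))
    k=max(blobs(m),key=cv2.contourArea);M=cv2.moments(k)
    uv=np.array([M["m10"]/M["m00"],M["m01"]/M["m00"]]);uv=(uv+.5)/f-.5+[u,v]
    r=cv2.minAreaRect(k);P[n]=uv
    b=(cv2.boxPoints(r)+.5)/f-.5+[u,v]
    for z in(.0428,.0508):
        w=np.array([onz(d,p,z)[:2] for p in b]);l=np.linalg.norm(np.diff(w[:3],axis=0),axis=1)
        print(n,th,uv.round(2),z,onz(d,uv,z).round(4),l.round(4))
print(tri([ray(s,P["side"]),ray(t,P["top"])]))
E
python3 boss.py
```

```text
side 150.0 [249.53 228.73] 0.0428 [ 0.5483 -0.0547  0.0428] [0.048  0.0351]
side 150.0 [249.53 228.73] 0.0508 [ 0.5468 -0.0602  0.0508] [0.0476 0.0349]
top 110.0 [281.53 216.97] 0.0428 [ 0.5506 -0.0543  0.0428] [0.0463 0.035 ]
top 110.0 [281.53 216.97] 0.0508 [ 0.5503 -0.0537  0.0508] [0.046  0.0348]
[ 0.54957021 -0.05413142  0.04177196]
```

Call:
step_arm(
  increments=[
    {"dp": [3, 5.5, 35], "twist": [0, 0, 2], "claw": 52},
    {"dp": [3, 5.5, 70], "twist": [0, 0, 2], "claw": 48},
    {"dp": [3, 5.5, 95], "twist": [0, 0, 2], "claw": 45},
    {"dp": [3, 5.5, 105], "twist": [0, 0, 2], "claw": 45},
    {"dp": [3, 5.5, 105], "twist": [0, 0, 2], "claw": 45},
  ],
)

```text
time_s: 5.78
tcp_pos: [0.6571, -0.2565, 0.0301]
eef_rot: [0.93, 0.368, -0.001, -0.001]
contact_force: [0.3, -0.1, 0.5]
width: 0.523
```

```bash
python3 shim.py w7
```

```text
5.7833 [ 0.65712292 -0.25654658  0.0300877 ] [ 0.45  0.89 -0.28  1.47  0.29  0.82 -0.74] 0.5233959275587972
toolx yaw 43.23983083519315
px [245. 223.] xy [ 0.6532 -0.2563] size [0.029  0.0458] long -135.7 in tool mm [-2.6 -2.8 22.1]
```

View pics/w7.png

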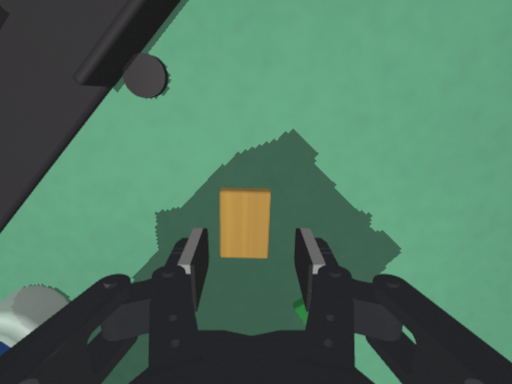

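Call:
step_arm(
  increments=[
    {"dp": [-2.5, -2.5, 12], "twist": [0, 0, 0], "claw": 45},
    {"dp": [-2.5, -2.5, 20], "twist": [0, 0, 0], "claw": 45},
    {"dp": [-2.5, -2.5, 20], "twist": [0, 0, 0], "claw": 45},
  ],
)

```text
time_s: 6.08
tcp_pos: [0.6535, -0.2569, 0.0104]
eef_rot: [0.93, 0.368, -0.0, -0.0]
contact_force: [0.6, -0.5, 0.1]
width: 0.525
```

```bash
python3 shim.py w8
```

```text
6.0833 [ 0.65352514 -0.25688593  0.01043922] [ 0.45  0.91 -0.27  1.49  0.3   0.78 -0.75] 0.5253554921295243
toolx yaw 43.2191217487127
px [248. 233.] xy [ 0.6531 -0.2561] size [0.0288 0.046 ] long -135.4 in tool mm [ 0.2 -0.8  2.4]
```

View pics/w8.png

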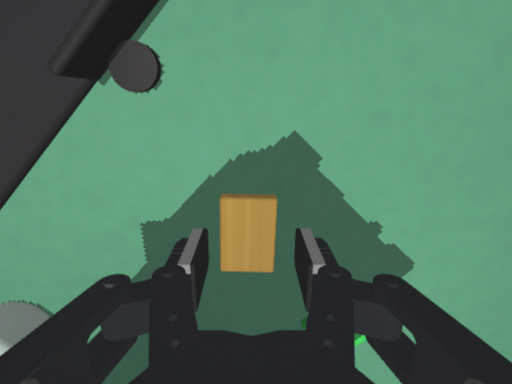

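Call:
step_arm(
  increments=[
    {"dp": [0, -1, 5], "twist": [0, 0, 0], "claw": 42},
    {"dp": [0, -1, 9], "twist": [0, 0, 0], "claw": 38},
    {"dp": [0, -1, 9], "twist": [0, 0, 0], "claw": 36},
  ],
)

```text
time_s: 6.38
tcp_pos: [0.653, -0.2559, 0.0012]
eef_rot: [0.93, 0.368, -0.0, -0.0]
contact_force: [0.2, -0.2, 0.7]
width: 0.424
```

Call:
step_arm(
  increments=[
    {"dp": [0, 0, 0], "twist": [0, 0, 0], "claw": 24},
    {"dp": [0, 0, 0], "twist": [0, 0, 0], "claw": 24},
    {"dp": [0, 0, 0], "twist": [0, 0, 0], "claw": 24},
  ],
  force=40,
)

```text
time_s: 6.63
tcp_pos: [0.6533, -0.2561, 0.002]
eef_rot: [0.93, 0.368, 0.0, 0.0]
contact_force: [-1.0, 0.1, -1.9]
width: 0.329
```

```bash
python3 shim.py w9
```

```text
6.6333 [ 0.65333561 -0.25613962  0.00199425] [ 0.45  0.92 -0.27  1.49  0.31  0.77 -0.75] 0.32909893387147915
toolx yaw 43.22378026967882
px [251. 240.] xy [ 0.6544 -0.2562] size [0.0292 0.0456] long -135.1 in tool mm [ 0.7  0.8 -6. ]
```

View pics/w9.png

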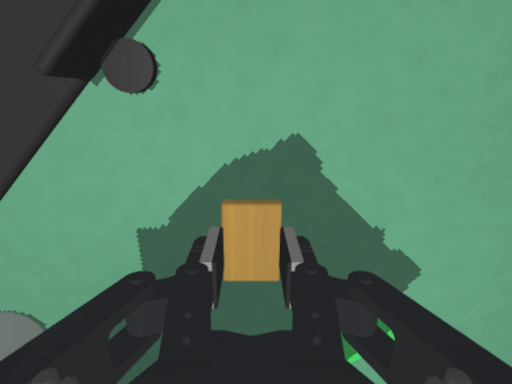

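Call:
step_arm(
  increments=[
    {"dp": [0, 0, -10], "twist": [0, 0, 0], "claw": 24},
    {"dp": [0, 0, -40], "twist": [0, 0, 0], "claw": 24},
    {"dp": [0, 0, -80], "twist": [0, 0, 0], "claw": 24},
    {"dp": [0, 0, -120], "twist": [0, 0, 0], "claw": 24},
    {"dp": [0, 0, -160], "twist": [0, 0, 0], "claw": 24},
  ],
)

```text
time_s: 7.1
tcp_pos: [0.653, -0.2559, 0.1645]
eef_rot: [0.93, 0.368, 0.0, -0.0]
contact_force: [0.1, -1.2, -1.8]
width: 0.337
```

Call:
step_arm(
  increments=[
    {"dp": [9, -30, -30], "twist": [0, 0, 6], "claw": 24},
    {"dp": [18, -62, -38], "twist": [0, 0, 12], "claw": 24},
    {"dp": [27, -94, -38], "twist": [0, 0, 18], "claw": 24},
    {"dp": [36, -125, -38], "twist": [0, 0, 24], "claw": 24},
    {"dp": [45, -156, -38], "twist": [0, 0, 30], "claw": 24},
  ],
)

```text
time_s: 7.52
tcp_pos: [0.5783, -0.1104, 0.2011]
eef_rot: [0.994, 0.112, 0.001, 0.0]
contact_force: [0.3, 0.2, -0.7]
width: 0.332
```

Call:
step_arm(
  increments=[
    {"dp": [-8, -30, 0], "twist": [0, 0, 7], "claw": 24},
    {"dp": [-15, -60, 10], "twist": [0, 0, 13.4], "claw": 24},
    {"dp": [-15, -61, 45], "twist": [0, 0, 13.4], "claw": 24},
    {"dp": [-15, -61, 80], "twist": [0, 0, 13.4], "claw": 24},
    {"dp": [-15, -61, 100], "twist": [0, 0, 13.4], "claw": 24},
  ],
)

```text
time_s: 7.93
tcp_pos: [0.5497, -0.0548, 0.0982]
eef_rot: [1.0, -0.001, -0.001, -0.0]
contact_force: [0.0, -1.0, -1.0]
width: 0.336
```

Call:
step_arm(
  increments=[
    {"dp": [0, 0, 10], "twist": [0, 0, 0], "claw": 24},
    {"dp": [0, 0, 10], "twist": [0, 0, 0], "claw": 24},
  ],
)

```text
time_s: 8.1
tcp_pos: [0.5499, -0.0555, 0.0888]
eef_rot: [1.0, -0.001, -0.001, -0.0]
contact_force: [0.2, 0.5, -0.9]
width: 0.333
```

```bash
python3 shim.py w10 .1
python3 - <<'E'
from h import *
s=get_image("side")
cv2.imwrite("pics/s10.png",cv2.resize(s["img"][160:260,210:350,::-1],None,fx=5,fy=5,interpolation=cv2.INTER_CUBIC))
E
```

```text
8.1 [ 0.54987314 -0.05549167  0.08875047] [ 0.11  0.61 -0.16  1.9   0.15  0.65 -1.71] 0.3332983315895054
toolx yaw -0.16179643910766275
px [252. 240.] xy [ 0.5542 -0.058 ] size [0.0285 0.0445] long -178.4 in tool mm [  4.3   2.5 -11.3]
```

View pics/w10.png

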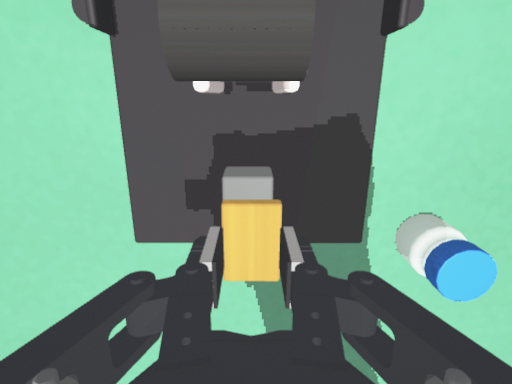

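View pics/s10.png

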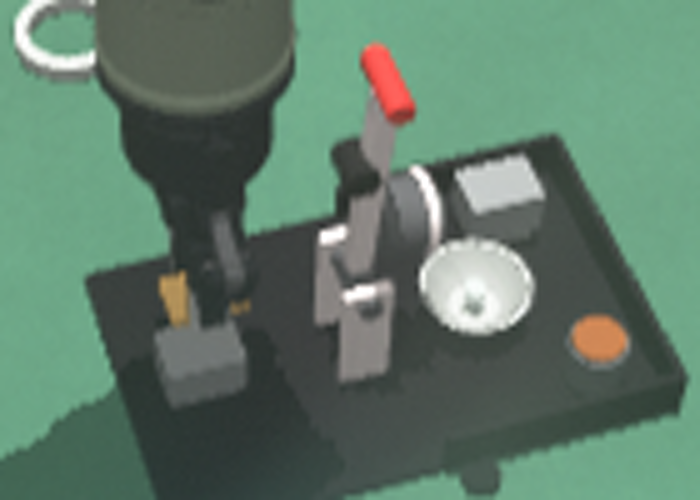

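Run:
```python
from h import *
st=robot.sense();w=get_image("wrist");T=wT(w,st);print(st["tcp_pos"])
g=cv2.cvtColor(w["img"],cv2.COLOR_RGB2GRAY)
print(g[160:202:2,248]); print(g[188,214:284:2])
for p in((222,188),(273,188),(247.5,168)):print(onz(w,p,.042,T).round(4))
```

```text
[ 0.55125104 -0.05574292  0.09101314]
[ 57  58  58  56 102 116 116 115 115 148 172 175 176 175 176 176 175 175
 175 175 143]
[ 58  57  58  58 114 168 174 173 174 173 174 173 174 175 175 176 176 176
 175 175 175 176 176 176 176 177 177 176 170 125  57  56  57  58  56]
[ 0.5644 -0.0384  0.042 ]
[ 0.5643 -0.0728  0.042 ]
[ 0.5782 -0.0557  0.042 ]
```

Call:
step_arm(
  increments=[
    {"dp": [-1.5, -1.5, 15], "twist": [0, 0, 0], "claw": 24},
    {"dp": [-1.5, -1.5, 30], "twist": [0, 0, 0], "claw": 24},
    {"dp": [-1.5, -1.5, 40], "twist": [0, 0, 0], "claw": 24},
    {"dp": [-1.5, -1.5, 40], "twist": [0, 0, 0], "claw": 24},
  ],
)

```text
time_s: 8.58
tcp_pos: [0.5489, -0.0542, 0.0493]
eef_rot: [1.0, -0.002, -0.0, -0.0]
contact_force: [-1.2, 0.7, -0.7]
width: 0.333
```

Call:
step_arm(
  increments=[
    {"dp": [0, 0, 1], "twist": [0, 0, 0], "claw": 24},
    {"dp": [0, 0, 2], "twist": [0, 0, 0], "claw": 24},
  ],
)

```text
time_s: 8.75
tcp_pos: [0.5498, -0.0542, 0.0488]
eef_rot: [1.0, -0.002, 0.001, 0.0]
contact_force: [-0.0, -0.2, -0.8]
width: 0.336
```

Call:
step_arm(
  increments=[
    {"dp": [0, 0, 1], "twist": [0, 0, 0], "claw": 24},
    {"dp": [0, 0, 2], "twist": [0, 0, 0], "claw": 24},
    {"dp": [0, 0, 2], "twist": [0, 0, 0], "claw": 24},
  ],
)

```text
time_s: 9.0
tcp_pos: [0.5493, -0.0541, 0.0461]
eef_rot: [1.0, -0.002, 0.0, -0.0]
contact_force: [-0.8, 0.2, -1.4]
width: 0.337
```

Call:
step_arm(
  increments=[
    {"dp": [0, 0, 1], "twist": [0, 0, 0], "claw": 24},
    {"dp": [0, 0, 1], "twist": [0, 0, 0], "claw": 24},
  ],
)

```text
time_s: 9.17
tcp_pos: [0.5493, -0.0542, 0.0452]
eef_rot: [1.0, -0.002, 0.0, 0.0]
contact_force: [-1.2, -1.6, 4.1]
width: 0.338
```

Call:
step_arm(
  increments=[
    {"dp": [0, 0, 0.5], "twist": [0, 0, 0], "claw": 24},
    {"dp": [0, 0, 0], "twist": [0, 0, 0], "claw": 48},
    {"dp": [0, 0, 0], "twist": [0, 0, 0], "claw": 48},
    {"dp": [0, 0, -3], "twist": [0, 0, 0], "claw": 50},
    {"dp": [0, 0, -30], "twist": [0, 0, 0], "claw": 50},
  ],
)

```text
time_s: 9.58
tcp_pos: [0.5471, -0.054, 0.0721]
eef_rot: [1.0, -0.001, -0.003, -0.0]
contact_force: [-0.7, 0.9, 0.7]
width: 0.588
```

```bash
python3 shim.py w11 .051
```

```text
9.5833 [ 0.547129   -0.05395682  0.07211789] [ 0.1   0.63 -0.15  1.91  0.15  0.62 -1.72] 0.5878844856878577
toolx yaw -0.1525469599476274
px [252. 216.] xy [ 0.5506 -0.0567] size [0.0297 0.0449] long -178.6 in tool mm [ 3.6  2.8 21.1]
```

View pics/w11.png

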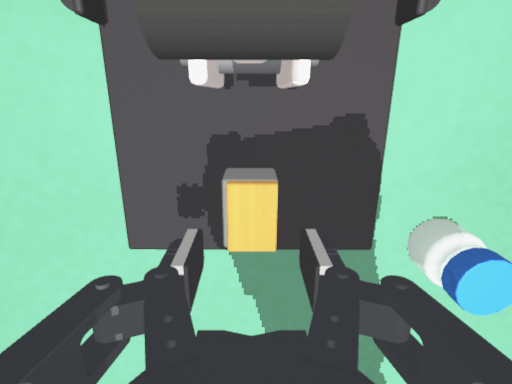

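Call:
step_arm(
  increments=[
    {"dp": [0, 0, -35], "twist": [0, 0, -7], "claw": 55},
    {"dp": [-5, -10, -70], "twist": [0, 0, -14], "claw": 55},
    {"dp": [-10, -25, -100], "twist": [0, 0, -21], "claw": 55},
    {"dp": [-16, -40, -100], "twist": [0, 0, -28], "claw": 55},
    {"dp": [-21, -53, -100], "twist": [0, 0, -35], "claw": 55},
  ],
)

```text
time_s: 10.05
tcp_pos: [0.529, -0.0003, 0.1771]
eef_rot: [0.953, 0.302, 0.002, 0.001]
contact_force: [-0.6, -0.6, -1.5]
width: 0.642
```

Call:
step_arm(
  increments=[
    {"dp": [3, -11, 0], "twist": [0, 0, -7], "claw": 55},
    {"dp": [5, -22, 0], "twist": [0, 0, -14], "claw": 55},
    {"dp": [8, -33, 0], "twist": [0, 0, -21], "claw": 55},
    {"dp": [10.5, -44, 0], "twist": [0, 0, -28], "claw": 55},
    {"dp": [13, -55, 0], "twist": [0, 0, -35], "claw": 55},
  ],
)

```text
time_s: 10.47
tcp_pos: [0.5075, 0.0519, 0.1752]
eef_rot: [0.818, 0.575, 0.0, 0.0]
contact_force: [-0.1, 0.3, -0.2]
width: 0.646
```

Call:
step_arm(
  increments=[
    {"dp": [8.5, -7.5, 0], "twist": [0, 0, -7], "claw": 55},
    {"dp": [17, -15, 0], "twist": [0, 0, -14], "claw": 55},
    {"dp": [25.5, -22.5, 0], "twist": [0, 0, -21], "claw": 55},
    {"dp": [34, -30, 0], "twist": [0, 0, -28], "claw": 55},
    {"dp": [42.5, -38, 0], "twist": [0, 0, -35], "claw": 55},
  ],
)

```text
time_s: 10.88
tcp_pos: [0.4865, 0.1049, 0.1752]
eef_rot: [0.608, 0.794, 0.0, 0.0]
contact_force: [0.2, 0.0, 0.7]
width: 0.646
```

Call:
step_arm(
  increments=[
    {"dp": [11, -1, 0], "twist": [0, 0, -7], "claw": 55},
    {"dp": [22, -2, 0], "twist": [0, 0, -14], "claw": 55},
    {"dp": [33, -4, 0], "twist": [0, 0, -21], "claw": 55},
    {"dp": [45, -5, 0], "twist": [0, 0, -28], "claw": 55},
    {"dp": [56.5, -6.5, 0], "twist": [0, 0, -35], "claw": 55},
  ],
)

```text
time_s: 11.3
tcp_pos: [0.4658, 0.1579, 0.1752]
eef_rot: [0.341, 0.94, 0.0, 0.0]
contact_force: [-0.0, -0.2, -0.3]
width: 0.643
```

Call:
step_arm(
  increments=[
    {"dp": [17, 9, 0], "twist": [0, 0, -6], "claw": 55},
    {"dp": [34, 18, 0], "twist": [0, 0, -12], "claw": 55},
    {"dp": [50, 27, 10], "twist": [0, 0, -18], "claw": 55},
    {"dp": [50, 27, 40], "twist": [0, 0, -18], "claw": 55},
    {"dp": [50, 27, 40], "twist": [0, 0, -18], "claw": 55},
  ],
)

```text
time_s: 11.72
tcp_pos: [0.4434, 0.2099, 0.1319]
eef_rot: [0.192, 0.981, -0.001, -0.002]
contact_force: [-1.1, -0.1, -1.4]
width: 0.646
```

```bash
python3 shim.py w12
```

```text
11.7167 [0.44344972 0.20991319 0.131916  ] [ 0.08  0.59 -0.87  2.    0.61  0.83  0.05] 0.6457637318222589
toolx yaw 157.91445831323261
px [256. 177.] xy [0.4426 0.212 ] size [0.0289 0.0441] long -20.9 in tool mm [  1.2   2.  123.9]
px [465.  77.] xy [0.4296 0.4078] size [0.0222 0.1075] long 22.4 in tool mm [ 86.9 178.5 123.7]
```

View pics/w12.png

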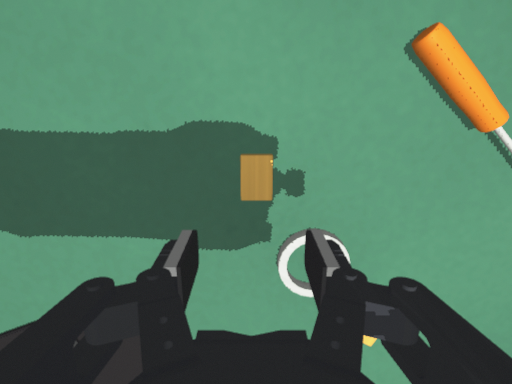

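Call:
step_arm(
  increments=[
    {"dp": [1, 2, 35], "twist": [0, 0, 0], "claw": 48},
    {"dp": [1, 2, 70], "twist": [0, 0, 0], "claw": 45},
    {"dp": [1, 2, 100], "twist": [0, 0, 0], "claw": 45},
    {"dp": [1, 2, 115], "twist": [0, 0, 0], "claw": 45},
    {"dp": [1, 2, 115], "twist": [0, 0, 0], "claw": 45},
  ],
)

```text
time_s: 12.18
tcp_pos: [0.4445, 0.2116, 0.0185]
eef_rot: [0.193, 0.981, -0.001, -0.001]
contact_force: [-0.2, -0.3, -0.6]
width: 0.522
```

```bash
python3 shim.py w13
```

```text
12.1833 [0.44447977 0.21157729 0.01851814] [-0.05  0.76 -0.69  2.05  0.84  0.63 -0.15] 0.5215270887970948
toolx yaw 157.73618100662162
px [255. 228.] xy [0.4421 0.2122] size [0.0292 0.0448] long -20.5 in tool mm [ 2.5 -0.3 10.5]
```

View pics/w13.png

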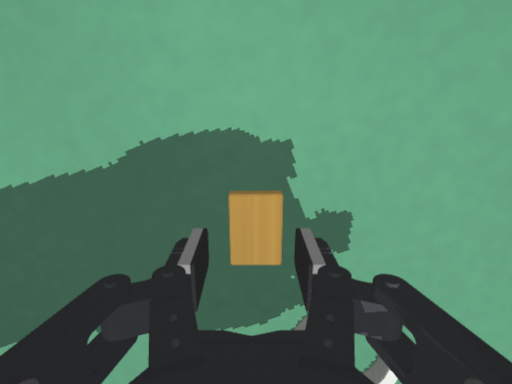

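Call:
step_arm(
  increments=[
    {"dp": [2, 1, 8], "twist": [0, 0, -1], "claw": 42},
    {"dp": [2, 1, 15.5], "twist": [0, 0, -1], "claw": 38},
    {"dp": [2, 1, 15.5], "twist": [0, 0, -1], "claw": 36},
  ],
)

```text
time_s: 12.48
tcp_pos: [0.4437, 0.2141, 0.0043]
eef_rot: [0.184, 0.983, 0.0, 0.0]
contact_force: [-0.5, -0.1, 0.0]
width: 0.421
```

Call:
step_arm(
  increments=[
    {"dp": [0, 0, 0], "twist": [0, 0, 0], "claw": 24},
    {"dp": [0, 0, 0], "twist": [0, 0, 0], "claw": 24},
    {"dp": [0, 0, 0], "twist": [0, 0, 0], "claw": 24},
  ],
  force=40,
)

```text
time_s: 12.73
tcp_pos: [0.4437, 0.2142, 0.0049]
eef_rot: [0.184, 0.983, 0.0, 0.0]
contact_force: [-0.7, -0.8, 4.3]
width: 0.325
```

```bash
python3 shim.py w14
```

```text
12.7333 [0.44369531 0.21423067 0.00490261] [-0.07  0.79 -0.67  2.06  0.88  0.61 -0.17] 0.32474092258652437
toolx yaw 158.80611169151797
px [251. 242.] xy [0.442  0.2121] size [0.0289 0.0456] long -19.5 in tool mm [ 0.8 -2.6 -3.1]
```

View pics/w14.png

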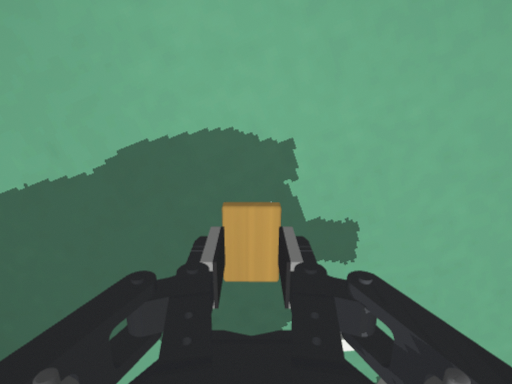

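Call:
step_arm(
  increments=[
    {"dp": [0, 0, -8], "twist": [0, 0, 0], "claw": 24},
    {"dp": [0, 0, -35], "twist": [0, 0, 0], "claw": 24},
    {"dp": [0, 0, -75], "twist": [0, 0, 0], "claw": 24},
    {"dp": [0, 0, -115], "twist": [0, 0, 0], "claw": 24},
    {"dp": [0, 0, -155], "twist": [0, 0, 0], "claw": 24},
  ],
)

```text
time_s: 13.2
tcp_pos: [0.4425, 0.2143, 0.1616]
eef_rot: [0.183, 0.983, 0.0, -0.001]
contact_force: [0.9, -0.9, -0.4]
width: 0.327
```

Call:
step_arm(
  increments=[
    {"dp": [-24, -26, -15], "twist": [0, 0, -4], "claw": 24},
    {"dp": [-48, -53, -25], "twist": [0, 0, -8], "claw": 24},
    {"dp": [-73, -80, -25], "twist": [0, 0, -12], "claw": 24},
    {"dp": [-98, -106, -25], "twist": [0, 0, -16], "claw": 24},
    {"dp": [-122, -132, -25], "twist": [0, 0, -20.7], "claw": 24},
  ],
)

```text
time_s: 13.62
tcp_pos: [0.5098, 0.0451, 0.1854]
eef_rot: [0.003, 1.0, -0.0, 0.0]
contact_force: [0.9, 1.2, -0.5]
width: 0.326
```

Call:
step_arm(
  increments=[
    {"dp": [-14, -34, 0], "twist": [0, 0, 0], "claw": 24},
    {"dp": [-28, -70, 0], "twist": [0, 0, 0], "claw": 24},
    {"dp": [-40, -100, 10], "twist": [0, 0, 0], "claw": 24},
    {"dp": [-40, -100, 50], "twist": [0, 0, 0], "claw": 24},
    {"dp": [-40, -100, 80], "twist": [0, 0, 0], "claw": 24},
  ],
)

```text
time_s: 14.03
tcp_pos: [0.5488, -0.0557, 0.1034]
eef_rot: [0.006, 1.0, -0.0, 0.0]
contact_force: [-0.5, 0.8, -3.0]
width: 0.326
```

Call:
step_arm(
  increments=[
    {"dp": [0, 0, 0], "twist": [0, 0, 0], "claw": 24},
    {"dp": [0, 0, 0], "twist": [0, 0, 0], "claw": 24},
  ],
)

```text
time_s: 14.2
tcp_pos: [0.5481, -0.0527, 0.1047]
eef_rot: [0.004, 1.0, 0.0, -0.001]
contact_force: [-0.2, 0.4, -0.6]
width: 0.326
```

```bash
python3 shim.py w15 .051
```

```text
14.2 [ 0.54811609 -0.05270198  0.10468558] [ 0.61  0.74 -0.9   1.87  0.73  0.91  0.92] 0.3256217156243464
toolx yaw 179.5734173652016
px [252. 230.] xy [ 0.5676 -0.0548] size [0.0403 0.0814] long 1.3 in tool mm [-19.6  -2.   53.6]
```

View pics/w15.png

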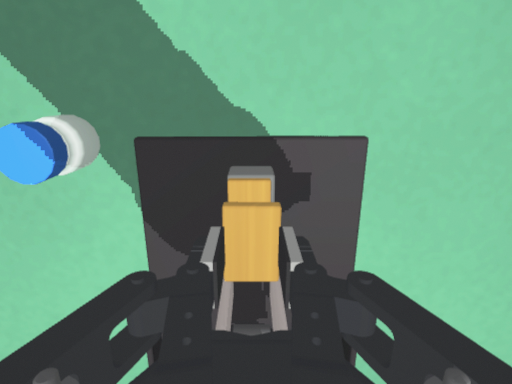

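Run:
```python
from h import *
st=robot.sense();w=get_image("wrist");T=wT(w,st);print(st["tcp_pos"])
for p,z in(((249,180),.051),((251,177),.043),((252,242),.111)):print(onz(w,p,z,T).round(4))
```

```text
[ 0.54900533 -0.05247709  0.10593073]
[ 0.5297 -0.056   0.051 ]
[ 0.5297 -0.0546  0.043 ]
[ 0.5456 -0.0542  0.111 ]
```

Call:
step_arm(
  increments=[
    {"dp": [-2, -1.5, 15], "twist": [0, 0, 0], "claw": 24},
    {"dp": [-2, -1.5, 30], "twist": [0, 0, 0], "claw": 24},
    {"dp": [-2, -1.5, 41], "twist": [0, 0, 0], "claw": 24},
    {"dp": [-2, -1.5, 43], "twist": [0, 0, 0], "claw": 24},
    {"dp": [-2, -1.5, 43], "twist": [0, 0, 0], "claw": 24},
  ],
)

```text
time_s: 14.72
tcp_pos: [0.5502, -0.0545, 0.0606]
eef_rot: [0.004, 1.0, 0.0, -0.001]
contact_force: [-0.2, -0.4, 0.0]
width: 0.326
```

Call:
step_arm(
  increments=[
    {"dp": [0, 0, 1], "twist": [0, 0, 0], "claw": 24},
    {"dp": [0, 0, 2], "twist": [0, 0, 0], "claw": 24},
  ],
)

```text
time_s: 14.88
tcp_pos: [0.5509, -0.0546, 0.0598]
eef_rot: [0.004, 1.0, 0.0, 0.0]
contact_force: [0.2, 0.3, -1.2]
width: 0.325
```

Call:
step_arm(
  increments=[
    {"dp": [0, 0, 1], "twist": [0, 0, 0], "claw": 24},
    {"dp": [0, 0, 2], "twist": [0, 0, 0], "claw": 24},
    {"dp": [0, 0, 2], "twist": [0, 0, 0], "claw": 24},
  ],
)

```text
time_s: 15.13
tcp_pos: [0.5506, -0.0548, 0.0574]
eef_rot: [0.004, 1.0, -0.0, 0.0]
contact_force: [0.4, 0.7, -0.6]
width: 0.325
```

Call:
step_arm(
  increments=[
    {"dp": [0, 0, 1], "twist": [0, 0, 0], "claw": 24},
    {"dp": [0, 0, 1], "twist": [0, 0, 0], "claw": 24},
  ],
)

```text
time_s: 15.3
tcp_pos: [0.5507, -0.0548, 0.0564]
eef_rot: [0.004, 1.0, -0.0, 0.0]
contact_force: [0.5, 0.3, -0.8]
width: 0.328
```

Call:
step_arm(
  increments=[
    {"dp": [0, 0, 1], "twist": [0, 0, 0], "claw": 24},
    {"dp": [0, 0, 1], "twist": [0, 0, 0], "claw": 24},
  ],
)

```text
time_s: 15.47
tcp_pos: [0.5508, -0.0548, 0.0562]
eef_rot: [0.004, 1.0, -0.0, 0.0]
contact_force: [-4.8, -1.1, 19.5]
width: 0.329
```

Run:
```python
from h import *
s=get_image("side")
cv2.imwrite("pics/s16.png",cv2.resize(s["img"][190:250,220:300,::-1],None,fx=8,fy=8,interpolation=cv2.INTER_CUBIC))
print(robot.sense()["contact_force"])
```

```text
[-5.22409651 -1.3049304  18.01163869]
```

View pics/s16.png

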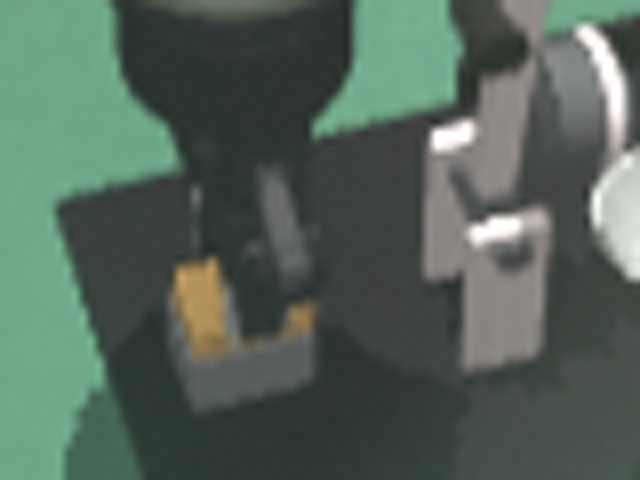

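Call:
step_arm(
  increments=[
    {"dp": [0, 0, -0.5], "twist": [0, 0, 0], "claw": 48},
    {"dp": [0, 0, -0.5], "twist": [0, 0, 0], "claw": 48},
    {"dp": [0, 0, -1], "twist": [0, 0, 0], "claw": 50},
    {"dp": [0, 0, -12], "twist": [0, 0, 0], "claw": 52},
    {"dp": [0, 0, -40], "twist": [0, 0, 0], "claw": 52},
  ],
)

```text
time_s: 15.93
tcp_pos: [0.5491, -0.0547, 0.0939]
eef_rot: [0.004, 1.0, 0.0, -0.002]
contact_force: [-0.4, 0.6, 0.1]
width: 0.61
```

```bash
python3 shim.py w17 .059;python3 - <<'E'
from h import *
s=get_image("side")
cv2.imwrite("pics/s17.png",cv2.resize(s["img"][190:250,220:300,::-1],None,fx=8,fy=8,interpolation=cv2.INTER_CUBIC))
E
```

```text
15.9333 [ 0.54910445 -0.05467193  0.09388786] [ 0.6   0.75 -0.89  1.87  0.75  0.89  0.91] 0.6104422864046406
toolx yaw 179.55250363990194
px [251. 216.] xy [ 0.5484 -0.057 ] size [0.0298 0.0478] long 0.9 in tool mm [ 0.5 -2.3 34.9]
```

View pics/w17.png

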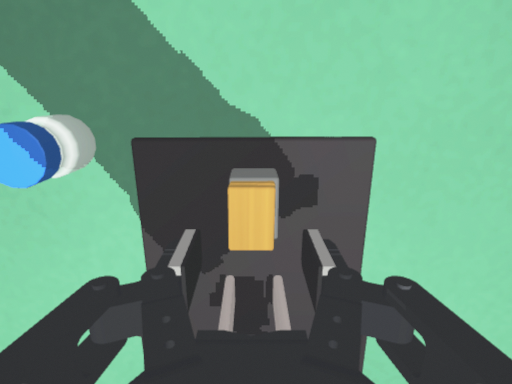

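View pics/s17.png

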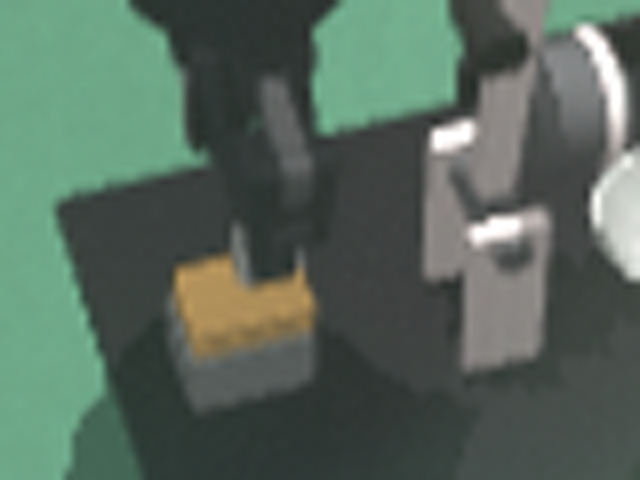

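Call:
step_arm(
  increments=[
    {"dp": [0, 0, -40], "twist": [0, 0, 0], "claw": 70},
    {"dp": [0, 0, -80], "twist": [0, 0, 0], "claw": 70},
    {"dp": [0, 0, -120], "twist": [0, 0, 0], "claw": 70},
    {"dp": [0, 0, -160], "twist": [0, 0, 0], "claw": 70},
    {"dp": [-8, 0, -195], "twist": [0, 0, 0], "claw": 70},
  ],
)

```text
time_s: 16.45
tcp_pos: [0.5577, -0.0544, 0.2936]
eef_rot: [0.004, 1.0, -0.0, 0.0]
contact_force: [0.3, -0.9, -0.3]
width: 0.821
```

Call:
step_arm(
  increments=[
    {"dp": [-35, 0, 0], "twist": [0, 0, 0], "claw": 70},
    {"dp": [-70, 0, 0], "twist": [0, 0, 0], "claw": 70},
    {"dp": [-98, 0.5, 0], "twist": [0, 0, 0], "claw": 70},
    {"dp": [-98, 0.5, 15], "twist": [0, 0, 0], "claw": 70},
    {"dp": [-98, 0.5, 15], "twist": [0, 0, 0], "claw": 70},
  ],
)

```text
time_s: 16.87
tcp_pos: [0.6565, -0.0546, 0.2732]
eef_rot: [0.004, 1.0, 0.001, -0.001]
contact_force: [-1.1, -0.8, 0.0]
width: 0.817
```

Run:
```python
from h import *
st=robot.sense();w=get_image("wrist");T=wT(w,st);s=get_image("side");t=get_image("top")
cv2.imwrite("pics/w18.png",w["img"][:,:,::-1]);print(st["tcp_pos"],st["qpos"].round(2),st["contact_force"])
rs=[]
for n,d,TT in(("w",w,T),("s",s,None)):
  m=mask(d["img"],(0,170,80),(6,255,255))|mask(d["img"],(174,170,80),(179,255,255))
  for k in blobs(m,30):
    r=cv2.minAreaRect(k);print(n,r,onz(d,r[0],.228,TT).round(4),[onz(d,p,.228,TT)[:2].round(4).tolist() for p in cv2.boxPoints(r)])
```

```text
[ 0.65650928 -0.05459771  0.27315406] [ 0.56  0.71 -0.98  1.42  0.58  1.33  1.12] [-1.07833344 -0.84964586  0.03752548]
w ((253.0, 202.0), (22.0, 66.0), 90.0) [ 0.6496 -0.0555  0.228 ] [[0.6417, -0.0773], [0.642, -0.0336], [0.6576, -0.0332], [0.6573, -0.0779]]
```

View pics/w18.png

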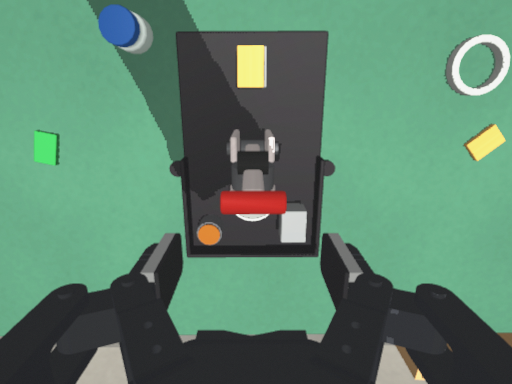

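Call:
step_arm(
  increments=[
    {"dp": [2.5, 0.5, 30], "twist": [0, 0, 0], "claw": 65},
    {"dp": [2.5, 0.5, 55], "twist": [0, 0, 0], "claw": 60},
    {"dp": [2.5, 0.5, 66], "twist": [0, 0, 0], "claw": 55},
    {"dp": [2.5, 0.5, 66], "twist": [0, 0, 0], "claw": 55},
  ],
)

```text
time_s: 17.35
tcp_pos: [0.653, -0.0552, 0.2081]
eef_rot: [0.004, 1.0, -0.0, -0.001]
contact_force: [0.5, -0.4, 0.8]
width: 0.645
```

Call:
step_arm(
  increments=[
    {"dp": [0, 0, 0], "twist": [0, 0, 0], "claw": 40},
    {"dp": [0, 0, 0], "twist": [0, 0, 0], "claw": 40},
    {"dp": [0, 0, 0], "twist": [0, 0, 0], "claw": 40},
  ],
  force=40,
)

```text
time_s: 17.6
tcp_pos: [0.6544, -0.0535, 0.211]
eef_rot: [0.004, 1.0, 0.001, 0.001]
contact_force: [0.3, 5.1, -5.3]
width: 0.5
```

Run:
```python
from h import *
st=robot.sense();w=get_image("wrist");s=get_image("side")
print(st["tcp_pos"],st["contact_force"],st["width"])
cv2.imwrite("pics/w19.png",np.hstack([w["img"][84:384,100:420,::-1],cv2.resize(s["img"][150:250,210:370,::-1],None,fx=3,fy=3,interpolation=cv2.INTER_CUBIC)]))
```

```text
[ 0.65439604 -0.05346576  0.21099389] [ 0.32246143  5.1113742  -5.32504768] 0.5001006363567402
```

View pics/w19.png

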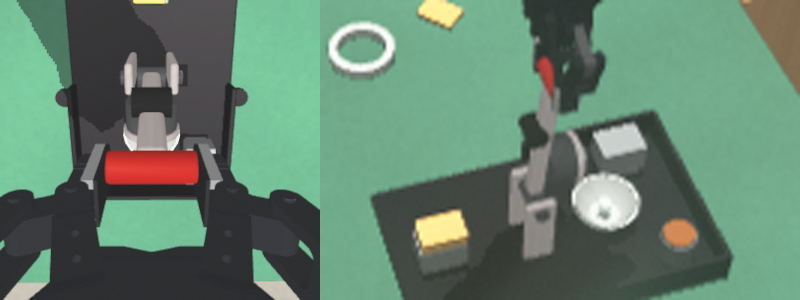

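Call:
step_arm(
  increments=[
    {"dp": [26, 0.5, -0.5], "twist": [0, 0, 0], "claw": 40},
    {"dp": [56, 0.5, 4.5], "twist": [0, 0, 0], "claw": 40},
    {"dp": [83.5, 0.5, 15.5], "twist": [0, 0, 0], "claw": 40},
    {"dp": [109, 0.5, 31.5], "twist": [0, 0, 0], "claw": 40},
    {"dp": [130.5, 0.5, 52.5], "twist": [0, 0, 0], "claw": 40},
  ],
)

```text
time_s: 18.12
tcp_pos: [0.5238, -0.0528, 0.1594]
eef_rot: [0.004, 1.0, -0.001, 0.002]
contact_force: [9.3, 1.0, -1.8]
width: 0.507
```

Call:
step_arm(
  increments=[
    {"dp": [13, 0, 18], "twist": [0, 0, 0], "claw": 40},
    {"dp": [23.5, 0, 38], "twist": [0, 0, 0], "claw": 40},
    {"dp": [29.5, 0, 55], "twist": [0, 0, 0], "claw": 40},
    {"dp": [33, 0, 69.5], "twist": [0, 0, 0], "claw": 40},
    {"dp": [34, 0, 75], "twist": [0, 0, 0], "claw": 40},
  ],
)

```text
time_s: 18.53
tcp_pos: [0.4888, -0.0526, 0.0818]
eef_rot: [0.004, 1.0, -0.0, -0.0]
contact_force: [-8.8, 1.9, 4.7]
width: 0.502
```

```bash
cat > look.py <<'E'
from h import *
import sys
st=robot.sense();w=get_image("wrist");s=get_image("side")
print(st["time_s"],st["tcp_pos"],st["contact_force"],st["width"])
cv2.imwrite(f"pics/{sys.argv[1]}.png",np.hstack([w["img"][84:384,100:420,::-1],cv2.resize(s["img"][180:240,210:306,::-1],None,fx=5,fy=5,interpolation=cv2.INTER_CUBIC)]))
E
python3 look.py w20
```

```text
18.5333 [ 0.48877368 -0.05263927  0.08180372] [-8.80053445  1.86686093  4.72326582] 0.5018875000388583
```

View pics/w20.png

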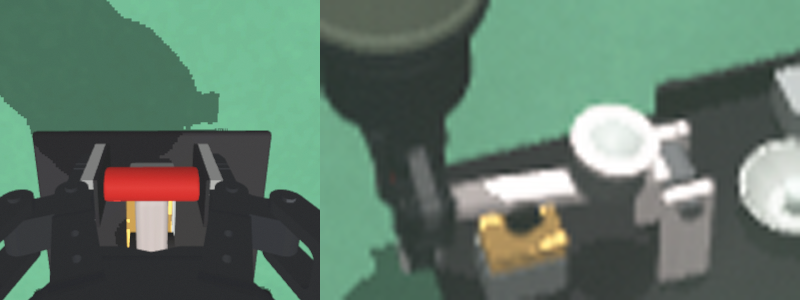

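Call:
step_arm(
  increments=[
    {"dp": [0.5, 0, 3], "twist": [0, 0, 0], "claw": 40},
    {"dp": [1, 0, 6], "twist": [0, 0, 0], "claw": 40},
    {"dp": [1, 0, 9], "twist": [0, 0, 0], "claw": 40},
    {"dp": [1, 0, 11], "twist": [0, 0, 0], "claw": 40},
    {"dp": [1, 0, 11], "twist": [0, 0, 0], "claw": 40},
  ],
  force=60,
)

```text
time_s: 19.05
tcp_pos: [0.488, -0.0527, 0.0717]
eef_rot: [0.004, 1.0, -0.001, -0.001]
contact_force: [-12.9, 2.6, 1.5]
width: 0.501
```

Call:
step_arm(
  increments=[
    {"dp": [0, 0, 1], "twist": [0, 0, 0], "claw": 40},
    {"dp": [0, 0, 2], "twist": [0, 0, 0], "claw": 40},
    {"dp": [0, 0, 2], "twist": [0, 0, 0], "claw": 40},
  ],
)

```text
time_s: 19.3
tcp_pos: [0.488, -0.0527, 0.0699]
eef_rot: [0.004, 1.0, -0.001, -0.001]
contact_force: [-12.9, 3.7, 1.8]
width: 0.498
```

Call:
step_arm(
  increments=[
    {"dp": [1, 0, 1], "twist": [0, 0, 0], "claw": 40},
    {"dp": [1.5, 0, 2], "twist": [0, 0, 0], "claw": 40},
    {"dp": [1.5, 0, 2], "twist": [0, 0, 0], "claw": 40},
  ],
)

```text
time_s: 19.55
tcp_pos: [0.4878, -0.0526, 0.0683]
eef_rot: [0.004, 1.0, -0.001, 0.001]
contact_force: [-4.8, 2.4, -0.5]
width: 0.499
```

Call:
step_arm(
  increments=[
    {"dp": [0.5, 0, 1], "twist": [0, 0, 0], "claw": 40},
    {"dp": [0.5, 0, 1], "twist": [0, 0, 0], "claw": 40},
  ],
)

```text
time_s: 19.72
tcp_pos: [0.4877, -0.0526, 0.0672]
eef_rot: [0.004, 1.0, -0.0, 0.001]
contact_force: [-2.0, 2.0, 5.0]
width: 0.504
```

```bash
python3 look.py w21
```

```text
19.7167 [ 0.48772027 -0.05261977  0.06719499] [-2.02618344  1.97908103  5.02090001] 0.5037171200887168
```

View pics/w21.png

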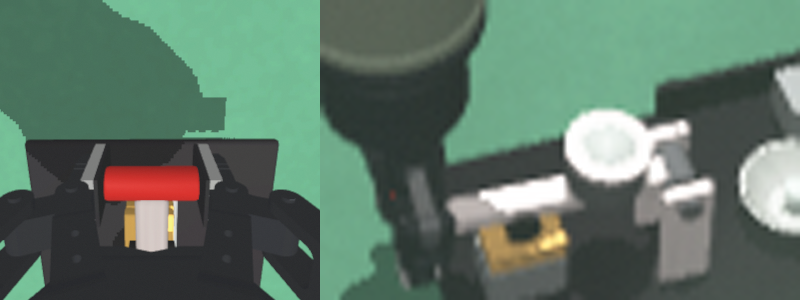

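Call:
step_arm(
  increments=[
    {"dp": [0, 0, 1], "twist": [0, 0, 0], "claw": 40},
    {"dp": [0, 0, 1], "twist": [0, 0, 0], "claw": 40},
  ],
)

```text
time_s: 19.98
tcp_pos: [0.4875, -0.0526, 0.0653]
eef_rot: [0.004, 1.0, 0.0, 0.001]
contact_force: [2.0, 3.3, 4.1]
width: 0.502
```

Call:
step_arm(
  increments=[
    {"dp": [0, 0, 0.5], "twist": [0, 0, 0], "claw": 40},
    {"dp": [0, 0, 0.5], "twist": [0, 0, 0], "claw": 40},
  ],
)

```text
time_s: 20.15
tcp_pos: [0.4874, -0.0526, 0.0646]
eef_rot: [0.004, 1.0, 0.0, 0.001]
contact_force: [3.5, 1.8, 3.9]
width: 0.501
```

Call:
step_arm(
  increments=[
    {"dp": [0, 0, 1], "twist": [0, 0, 0], "claw": 40},
    {"dp": [0, 0, 1], "twist": [0, 0, 0], "claw": 40},
  ],
)

```text
time_s: 20.32
tcp_pos: [0.4873, -0.0526, 0.0634]
eef_rot: [0.004, 1.0, 0.0, 0.001]
contact_force: [7.1, 1.7, 1.7]
width: 0.504
```

Call:
step_arm(
  increments=[
    {"dp": [-0.5, 0, 1], "twist": [0, 0, 0], "claw": 40},
    {"dp": [-0.5, 0, 1], "twist": [0, 0, 0], "claw": 40},
  ],
)

```text
time_s: 20.48
tcp_pos: [0.4873, -0.0526, 0.0627]
eef_rot: [0.004, 1.0, -0.0, 0.0]
contact_force: [-1.2, 1.5, 18.6]
width: 0.496
```

```bash
python3 look.py w22
```

```text
20.4833 [ 0.4872918  -0.05258383  0.06273316] [-1.24468629  1.51151952 18.60658552] 0.4956824003765703
```

View pics/w22.png

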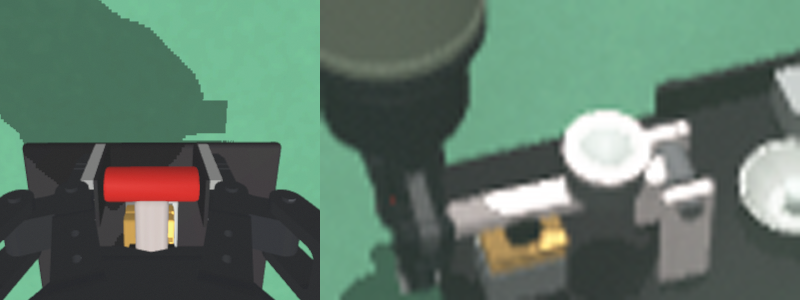

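Call:
step_arm(
  increments=[
    {"dp": [0, 0, 0.5], "twist": [0, 0, 0], "claw": 40},
    {"dp": [0, 0, 0.5], "twist": [0, 0, 0], "claw": 40},
    {"dp": [0, 0, 0.5], "twist": [0, 0, 0], "claw": 40},
    {"dp": [0, 0, 0.5], "twist": [0, 0, 0], "claw": 40},
  ],
)

```text
time_s: 20.92
tcp_pos: [0.4873, -0.0526, 0.0626]
eef_rot: [0.004, 1.0, -0.0, 0.0]
contact_force: [-4.9, 0.6, 27.5]
width: 0.502
```

Call:
step_arm(
  increments=[
    {"dp": [0, 0, 0], "twist": [0, 0, 0], "claw": 40},
    {"dp": [0, 0, 0], "twist": [0, 0, 0], "claw": 40},
    {"dp": [0, 0, 0], "twist": [0, 0, 0], "claw": 40},
    {"dp": [0, 0, 0], "twist": [0, 0, 0], "claw": 40},
    {"dp": [0, 0, 0], "twist": [0, 0, 0], "claw": 40},
  ],
)

```text
time_s: 21.33
tcp_pos: [0.4873, -0.0526, 0.0626]
eef_rot: [0.004, 1.0, -0.0, 0.0]
contact_force: [-5.3, 0.6, 26.9]
width: 0.502
```

```bash
python3 look.py w23
python3 - <<'E'
from h import *
s=get_image("side");t=get_image("top")
m=mask(s["img"],(14,90,90),(30,255,255))
for k in blobs(m,15):
    print("side",cv2.minAreaRect(k))
for n,d in(("s",s),("t",t)):
    for c,lo,hi,z in(("jar",(105,150,100),(125,255,255),.06),("driver",(5,180,120),(13,255,255),.01)):
        for k in blobs(mask(d["img"],lo,hi),30): r=cv2.minAreaRect(k);print(n,c,onz(d,r[0],z).round(3))
cv2.imwrite("pics/s23.png",cv2.resize(s["img"][195:240,225:305,::-1],None,fx=9,fy=9,interpolation=cv2.INTER_CUBIC))
E
```

```text
21.3333 [ 0.48726873 -0.0525923   0.06256431] [-5.32706338  0.59672086 26.87703483] 0.5017319991655376
side ((379.69708251953125, 374.79193115234375), (22.469606399536133, 13.755157470703125), 70.01689147949219)
side ((250.66009521484375, 228.19378662109375), (7.7201762199401855, 16.78951072692871), 77.00537872314453)
side ((252.1000213623047, 154.8000030517578), (8.049844741821289, 7.602630615234375), 26.56505012512207)
side ((129.07058715820312, 62.31764221191406), (16.48671531677246, 13.015829086303711), 77.47119140625)
side ((150.4117889404297, 64.14706420898438), (27.649059295654297, 13.824528694152832), 75.96376037597656)
side ((179.17547607421875, 56.43585205078125), (31.759057998657227, 24.5103759765625), 79.3803482055664)
side ((204.575439453125, 51.970497131347656), (34.77989196777344, 19.151208877563477), 68.62937927246094)
side ((342.2177429199219, 107.2845458984375), (164.29873657226562, 126.25689697265625), 20.90407943725586)
side ((369.5, 43.0), (86.0, 139.0), 90.0)
s jar [ 0.506 -0.2    0.06 ]
s jar [0.316 1.36  0.06 ]
s jar [-0.136  1.409  0.06 ]
t jar [0.181 0.576 0.06 ]
t jar [ 0.512 -0.203  0.06 ]
t driver [0.427 0.401 0.01 ]
```

View pics/s23.png

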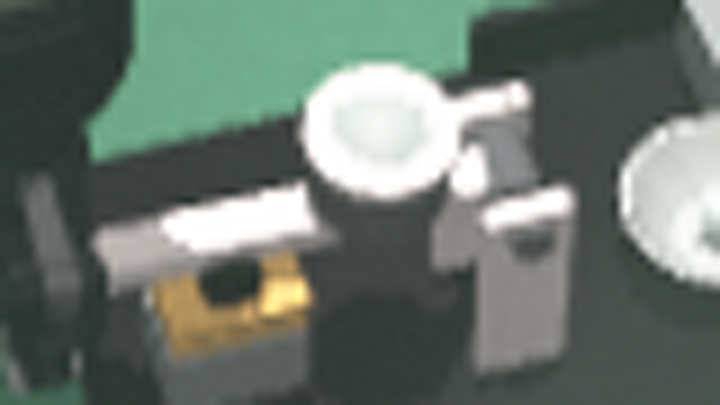

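```bash
python3 -c "
from bench import job,robot
print(job.sign_off()); print(robot.sense()['contact_force'],robot.sense()['width'])"
```

```text
the job is handed in; nothing more can be done
None
the job is handed in; nothing more can be done
```

I handed the job in at about 21.4 s. The grip bar is still held and pressed down on a stack of two brass shims; sign-off reported no verdict.

**What I did**
- I raised the carrier to about 1.65 rad by its grip bar and let go; it stayed up.
- I measured the boss top at 42 to 43 mm: 41.8 mm from the side and top cameras, and about 43 mm from the height at which the first shim touched down. That leaves a gap of 12 to 13 mm, so two shims.
- I stacked two of the brass shims on the boss, lowered the carrier onto them and pressed down.

**Last checks**
- **Press and grip:** the upward force at the wrist was steady at about 27 N over the final hold. The grip was set to 60 N and the opening matched the bar's length.
- **Stack:** the shims looked flat and within about 2 to 3 mm of the boss centre. The final side view shows the foot on them.
- **Bystanders:** the jar read within about 5 mm of where it started. The screwdriver and bezel looked unmoved, but I did not measure either one's movement.

**Disagreements and gaps**
- The wrist camera and the fixed cameras differed by about 2 mm in places.
- The wrist force stayed near 4 N, and once dropped below 2 N, for several millimetres before firm contact, which I took as hinge friction.
- I did not measure the final carrier angle directly. From the stack height it should be about 0.03 to 0.05 rad, under the 0.085 limit.

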